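# Seat a hex drill bushing in its jig and close the keeper

## Robot

A 6-joint arm with a two-finger parallel gripper is mounted at the origin on the work surface. World frame = base frame: x ahead of the robot, y to its left, z up, the work surface at z = 0. Lengths are in m, angles in degrees, forces in N, time in s.
With the tool pointing down it reaches from about 0.325 to 0.775 m from the base axis. Payload 5.5 kg.
Tool frame: the origin (TCP) lies midway between the tips of the shut fingers; the grasp point (between the pads) lies 19 mm behind it; z points along the fingers, x is the direction in which the jaws open and shut, and the axes are right-handed (so a half turn about z gives the same grasp; the last joint's range is limited). The gripper opens to 88 mm and grips with 3 to 60 N. Pads are 20 mm wide; open, the fingers measure 115 mm over their backs; the gripper's body (75 mm by 178 mm) begins 61 mm behind the grasp point.
Start: joints at [62.871, 5.22, 70.514, -0, 104.267, -3.249], TCP at [0.243, 0.549, 0.223] pointing down, gripper open.
Joint ranges: [-164.24, 164.24], [-49.07, 125.15], [9.68, 141.18], [-86.29, 266.29], [3.28, 154.24], [-151.56, 151.56]. Speed limits (degrees/s): [147.25, 147.25, 172.46, 180, 180, 180].

## Interface

Orientations are given as [roll, pitch, yaw] about the fixed x, y, z axes, in that order (R = Rz(yaw) Ry(pitch) Rx(roll)).
In Python, from workcell import arm, vision gives the robot as it stands.
- The arm moves only by the tool play_rows, never from a script. Its argument "motion" is a list of rows, each a list of 4 numbers: the shift along the tool's x, y, z in m, then the turn about the tool's z in rad. A call has 1 to 8 rows; each row is the pose to reach, as a shift and turn from the pose commanded when the call began, along the tool's axes at that moment; what a row does not reach only later rows make up. A row lasts 1/12 s, in which the tool goes at most 41.7 mm and 7.16 degrees, less where a joint would pass 70% of its speed; a pose out of reach is approached as far as the arm can. A call with a gripper value outside its range is refused whole. "gripper" is the gripper's target within -1 to 1 (fully open at 1, half-way at 0, shut at -1), set as the call begins (left out, the last holds). The fingers move at their own pace and stop on an object; "grip_force" is the grip in N (left out, the last holds). Time passes only in rows, so rows that repeat a pose let the fingers close. It gives the time, the measured TCP pose, the force and the opening at its end, in the units of the state.
- arm.observe(): the state, without advancing time (a new reading comes with each control period).
- vision.camera(name): name is "side" or "top" or "wrist"; returns a dict with "image" (480x640x3 uint8, red, green, blue), "z_map" (480x640 float32, m along the optical axis (not along the pixel's ray), 0 where there is no reading), "intrinsics" (3x3 intrinsics, pixels), "cam_to_world" (4x4, takes a point from camera to world coordinates); the wrist camera has in their place "tool_from_camera" (4x4, takes a point from camera to tool coordinates, whose origin is the TCP and whose axes are the tool frame's). Camera axes: x right, y down, z forward; pixel columns grow to the right and rows downward; lengths in m; the calibration is good to about 2 mm. A picture is of the moment at which its call begins: read the wrist's pose just before it.
- arm.sign_off(): hands the job in, once; it reports no verdict.
The state is a dict: "t": time; "joint_positions": joint angles; "joint_vel": joint speeds; "effort": joint torques, N m; "ee_pos": TCP position; "eef_rot": TCP orientation; "contact_force": force on the tool from outside, world axes, zero at the start; "ft_torque": the same for the moment, N m; "finger_gap": opening from 0.0 (shut) to 1.0 (fully open).
Only numpy, scipy, OpenCV 4.12 (cv2) and the standard library are available. Lean on these libraries where they do the work, as an engineer would, in place of code of your own. Each camera call takes 0.05 s, during which the arm holds its last target.

## Task

Take the hexagonal drill bushing with the brass hex head from the rubber mat and set it in the hex pocket of the drill jig; work it about gently, without forcing it, until it drops fully home with its flange flat on the nest. Then slide the red forked keeper over the flange to its stop and let go, leaving the two other parts on the mat where they are.

Things in the scene. Friction and masses are not known exactly. Their poses are not given: they have to be found in the camera images.
- bushing: Steel drill bushing, upright on the mat, 0.1 to 0.2 kg, 50 mm tall. Up from its underside: round pilot foot 27 mm wide to 3 mm; hex shank 30 mm across flats to 14 mm; round flange 50 mm wide to 19 mm; hex head to the top. Hexes aligned: flats face its +x, -x and every 60 degrees. Origin: centre of the underside, z up its axis.
- bushing_head (a point): Centre of the top of the bushing's brass hex grip head, 50 mm above the bushing's origin. The head is 22 mm across flats and 31 mm tall (from the flange's top, 19 mm, to 50 mm). Pinch two opposite flats from above.
- jig: Fixed aluminium drill jig, 110 mm in its x, -50 to +122 mm in its y, top at 40 mm; origin on the table under the nominal pocket centre. A blue hex nest ring, flush with its top, is clamped a little off: centre up to 2.4 mm either way along the jig's x and y, turned up to 24 degrees either way. No reading shows this; find it by feel. It stays put in use.
- pocket (a point): Nominal centre of the mouth of the nest's hex pocket (jig x 0, y 0, z 40 mm; axes as the jig's). Pocket 31.8 mm across flats, 16 mm deep, square-edged, two flats nominally facing the jig's +x and -x. Home: flange flat on the nest, bushing origin 14 mm below this point. Never press the bushing on the jig with over 40 N (sideways wedging counts); 4 to 8 N is ample.
- home (a point): Nominal place of the bushing's origin when home (14 mm under pocket). With only its foot in, it stands 11 mm above home and has about 2.4 mm of sideways play each way; the shank then enters only within about 0.9 mm of the pocket's true centre and 6 degrees of its flats (less if both are off). On the nest's top, foot not in, it stands 14 mm above home.
- keeper (a joint): Travel (m) along the jig's -y of the red forked keeper: 0 to 0.006 at the start (open), 0.050 closed at its stop. About 1.5 N of friction; stays where left. Two tines 12 mm wide, 36 mm apart, pass each side of the bushing's head; plate 6 mm thick, underside 47.5 mm above the table: 2.5 mm over the flange of a bushing that is home, blocked by one standing proud.
- keeper_knob (a point): Centre of the top of the keeper's black upright knob, 18 mm in diameter, 32 mm tall, its top 85.5 mm above the table. At joint value q it is at jig x = 0, y = 95 mm - q. Pinch or push it along the jig's -y.
- round_bushing: Bystander on the mat: steel bushing with round shank and round dark head, 39 mm tall, 50 mm flange. Origin: centre of its underside.
- collar: Bystander on the mat: brass ring 42 mm in outer diameter, 16 mm high. Origin: centre of its underside.
- mat: Fixed black rubber mat, 250 x 100 x 6 mm, on the table; the three parts stand on it in a row along its x, 75 mm apart, in any order. Origin: centre of its underside.
Things that resemble listed ones, but are neither listed nor needed, are in the scene too. Leave any brown, green or pink look-alike of the bushing alone.

How it is judged (in metres and radians):
On the way, in this order (a step that is already met when the one before it is completed fails the run):
1. the bushing is fully home in the pocket while the keeper is still open (z of bushing in the frame of pocket below -0.0122 m and horizontal distance between bushing and pocket below 0.006 m and angle between bushing's own z axis and vertical below 0.07 rad and value of joint keeper below 0.015 m), for 0.2 s.
2. the keeper is slid over the flange to its stop (value of joint keeper above 0.045 m), for 0.2 s.
At the end, for the whole second after the job is handed in: The bushing is home in the pocket (origin at least 12.2 mm below the pocket's mouth, within 6 mm of its nominal centre sideways, tilted less than 0.07 rad), at rest, and the keeper is closed (at least 45 of its 50 mm) (z of bushing in the frame of pocket below -0.0122 m and horizontal distance between bushing and pocket below 0.006 m and angle between bushing's own z axis and vertical below 0.07 rad and value of joint keeper above 0.045 m and linear speed of bushing below 0.02 m/s); the robot touches nothing.
It fails at once if the bushing pressed against the jig, nest or keeper with more than 40 N (contact force between bushing and jig above 40 N).
It fails at once if the round bushing or the brass ring moved more than 20 mm (distance of any of round_bushing, collar from where it was at the start of the episode above 0.02 m).
It also fails if it takes over 72 s, if anything falls off the work surface, if the arm or the gripper's body presses on something with over 40 N, if the wrist force passes 120 N, or if a joint passes its speed limit or range.

## Working session

There is one attempt and no reset: what is moved stays moved. The work goes in short steps, Python scripts to look and compute and a tool call to move; the robot and the scene stay as the last step left them, time stands still between calls to the robot, and variables do not carry over. Pictures are saved under pics/ and viewed, and the job is handed in when it is done.

Besides the shell and the picture viewer there is one more tool, called after ">>>" as name(argument=value, ...) on one line, values as JSON. play_rows: Moves the arm, as the interface text tells. Its arguments: {"type":"object","properties":{"motion":{"type":"array","items":{"type":"array","items":{"type":"number"}}},"gripper":{"type":"number"},"grip_force":{"type":"number"}},"required":["motion"]}

```bash
mkdir -p pics; ls; cat > h.py <<'E'
import numpy as np, cv2
from workcell import arm, vision
from scipy.spatial.transform import Rotation as R
def grab(name):
    s=arm.observe(); c=vision.camera(name)
    if name=='wrist':
        T=np.eye(4);T[:3,:3]=R.from_euler('xyz',s['eef_rot'],degrees=True).as_matrix();T[:3,3]=s['ee_pos']
        c['cam_to_world']=T@np.array(c['tool_from_camera'])
    np.savez('%s.npz'%name,image=c['image'],z=c['z_map'],K=c['intrinsics'],T=c['cam_to_world'])
    return c
def load(name):
    return np.load('%s.npz'%name)
def pt(d,u,v,z=None):
    K=d['K'];T=d['T']
    ray=np.array([(u-K[0,2])/K[0,0],(v-K[1,2])/K[1,1],1.])
    if z is None:
        p=ray*d['z'][int(round(v)),int(round(u))]
        return T[:3,:3]@p+T[:3,3]
    r=T[:3,:3]@ray
    return T[:3,3]+r*(z-T[2,3])/r[2]
def save(img,fn): cv2.imwrite('pics/'+fn,img[:,:,::-1])
E
python3 - <<'E'
from h import *
s=arm.observe(); print(s)
for n in ['side','top','wrist']:
    c=grab(n); save(c['image'],n+'0.png')
print(arm.observe()['t'])
E
```

```text
pics
{'t': 0.0, 'joint_positions': array([ 6.28721488e+01,  5.26300193e+00,  7.05824485e+01,  7.93567357e-04,
        1.04267059e+02, -3.25027072e+00]), 'joint_vel': array([-0.03664423, -0.02518693,  0.08568931,  0.04622933,  0.10743344,
       -0.00547257]), 'effort': array([-1.09296448e-03, -4.46461415e+01, -4.06438208e+01,  6.97320281e-02,
        2.96346552e-02, -1.29031814e-04]), 'ee_pos': array([0.24274413, 0.54837092, 0.2215024 ]), 'eef_rot': array([-1.79992853e+02,  1.12284881e-01,  6.61226213e+01]), 'contact_force': array([-0.08220337,  0.45937301,  0.0997244 ]), 'ft_torque': array([-0.04949967,  0.00635083, -0.03056284]), 'finger_gap': 0.9956211168640887}
0.15
```

View pics/side0.png

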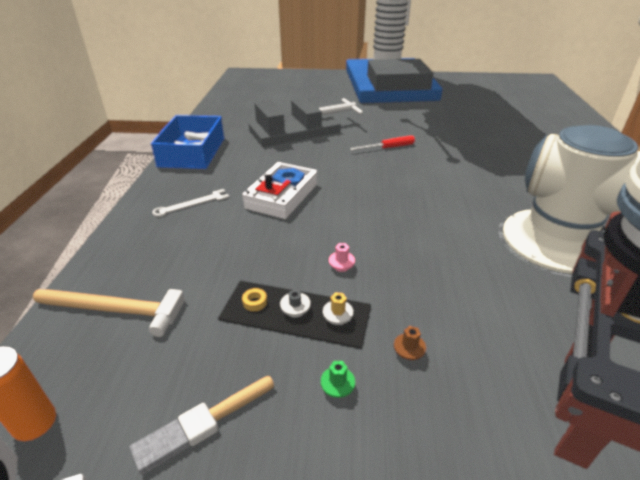

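View pics/top0.png

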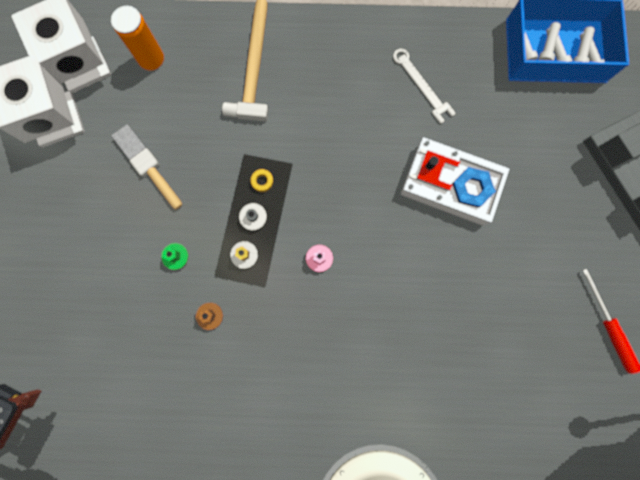

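View pics/wrist0.png

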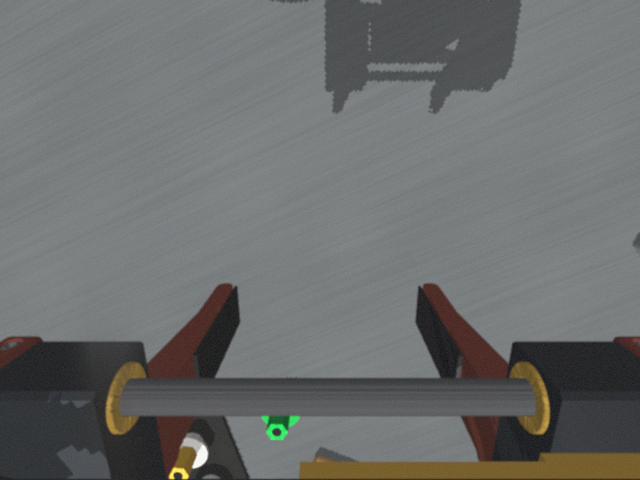

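```bash
python3 - <<'E'
from h import *
d=load('top');im=d['image']
a=cv2.resize(im[215:295,200:320],None,fx=6,fy=6,interpolation=cv2.INTER_CUBIC)
b=cv2.resize(im[130:230,395:515],None,fx=6,fy=6,interpolation=cv2.INTER_CUBIC)
save(a,'c1.png');save(b,'c2.png')
print(d['T'],d['K'])
E
```

```text
[[ 0.02775687 -0.98632106  0.16248173  0.3486052 ]
 [-0.99960898 -0.02683759  0.00785033  0.12474859]
 [-0.00338233 -0.1626361  -0.98668032  0.86329269]
 [ 0.          0.          0.          1.        ]] [[450.27837692   0.         313.3807329 ]
 [  0.         450.27837692 238.28050487]
 [  0.           0.           1.        ]]
```

View pics/c1.png

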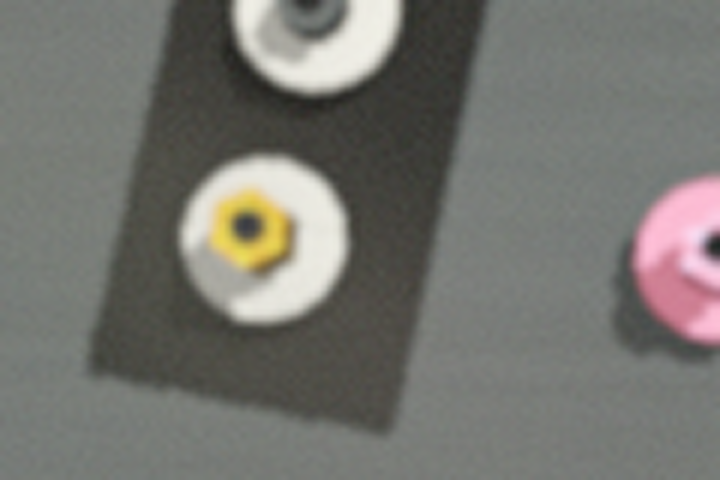

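View pics/c2.png

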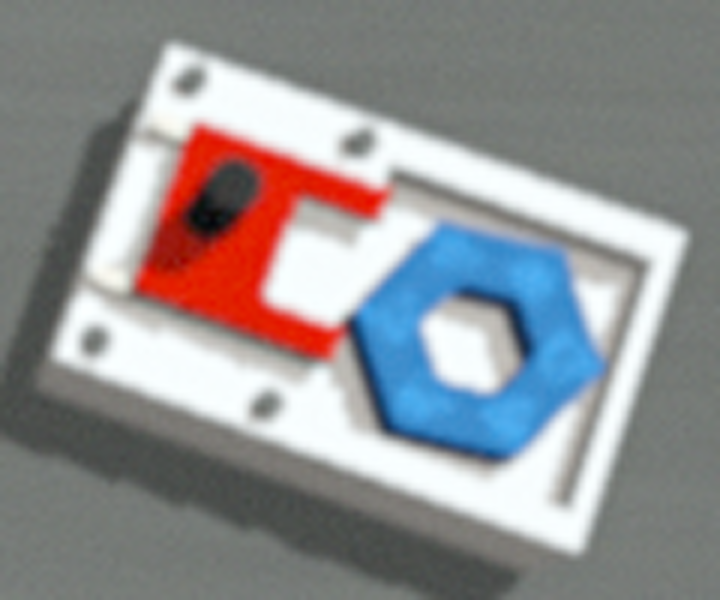

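```bash
python3 - <<'E'
from h import *
d=load('top')
f=lambda u,v,z:pt(d,395+u/6-.42,130+v/6-.42,z)[:2]
C=[f(*p,.04) for p in [(172,42),(690,235),(585,552),(55,358)]]
A,B,Cc,D=C
print(C)
print('len',[np.linalg.norm(x-y) for x,y in [(A,B),(D,Cc),(A,D),(B,Cc)]])
# jig +y direction: toward keeper (A,D) ; so y = A-B
y=((A-B)+(D-Cc));y/=np.linalg.norm(y)
x=np.array([y[1],-y[0]]); 
m=sum(C)/4
org=m-36e-3*y
print('jig yaw',np.degrees(np.arctan2(x[1],x[0])),'org',org, 'x',x,'y',y)
# ring outer vertices
V=[(440,222),(568,255),(605,362),(500,458),(388,428),(350,325)]
P=np.array([f(*p,.04) for p in V]); c=P.mean(0)
rel=(P-org)@np.array([x,y]).T*1e3
print('ring',c,rel.mean(0)); r=rel-rel.mean(0); print(np.hypot(*r.T),(np.degrees(np.arctan2(r[:,1],r[:,0])))%60)
k=f(240,180,.0855); print('knob',((k-org)@np.array([x,y]).T)*1e3)
# depth check
for u,v in [(472,342),(400,400),(240,180),(120,200),(300,450)]:
    print(pt(d,395+u/6,130+v/6))
g=lambda u,v,z:pt(d,200+u/6-.42,215+v/6-.42,z)[:2]
print('head top',g(250,230,.056),'hole',g(247,225,.056),'flange',g(265,240,.025))
H=[(253,187),(293,209),(290,250),(253,271),(214,250),(213,207)]
P=np.array([g(*p,.056) for p in H]);c=P.mean(0);r=P-c
print(c,np.hypot(*r.T)*1e3,np.degrees(np.arctan2(r[:,1],r[:,0]))%60)
M=[g(88,375,.006),g(390,435,.006)]; print('mat edge',M,np.linalg.norm(M[0]-M[1]),np.degrees(np.arctan2(*(M[1]-M[0])[::-1])))
print(pt(d,200+250/6,215+250/6),pt(d,200+325/6,215+240/6))
E
```

```text
[array([ 0.68806842, -0.07440282]), array([ 0.62805848, -0.23735188]), array([ 0.52473399, -0.20043257]), array([ 0.58248753, -0.03643557])]
len [np.float64(0.173647886506712), np.float64(0.17386916177663514), np.float64(0.11219997870359673), np.float64(0.10972231774805613)]
jig yaw -19.808634131160908 org [ 0.59363744 -0.17102558] x [ 0.94082971 -0.3388797 ] y [0.3388797  0.94082971]
ring [ 0.5914766  -0.16844474] [-2.90757639  1.69586437]
[40.02236049 41.80250444 40.88101357 38.07369838 40.22183976 39.41662563] [34.21531239 33.68132763 41.85251057 29.7878004  35.54592946 43.65454601]
knob [ 0.90845429 93.6081019 ]
[ 0.59490483 -0.17366241  0.02465081]
[ 0.57043597 -0.1444278   0.04210459]
[ 0.62545125 -0.08401207  0.08548046]
[ 0.63267745 -0.05723643  0.04381891]
[ 0.55505661 -0.11465349  0.03607305]
head top [0.45118962 0.26082583] hole [0.45268289 0.26181225] flange [0.45210746 0.26118904]
[0.45153136 0.26003965] [12.78116206 13.46355898 13.07969314 12.75393874 13.13666167 13.86855603] [ 2.62073326 58.35464468  2.32419706  3.52719576  0.6698157   2.77929413]
mat edge [array([0.40980322, 0.31817508]), array([0.39350447, 0.22148027])] 0.09805883958888327 -99.56776364372513
[0.44423336 0.2594861  0.0572765 ] [0.45221755 0.24201098 0.02200662]
```

```bash
cat >> h.py <<'E'
def plan(cmd,tgt):
    """cmd, tgt: (x,y,z,yaw deg), tool down -> row"""
    y=np.radians(cmd[3]);X=np.array([np.cos(y),np.sin(y)]);Y=np.array([np.sin(y),-np.cos(y)])
    d=np.array(tgt[:2])-np.array(cmd[:2])
    row=[d@X,d@Y,cmd[2]-tgt[2],-np.radians((tgt[3]-cmd[3]+180)%360-180)]
    print('row',np.round(row,4).tolist(),'rows needed',np.linalg.norm(row[:3])/.0417,abs(np.degrees(row[3]))/7.16)
E
python3 - <<'E'
from h import *
plan((.243,.549,.223,66.12),(.4515,.260,.16,32))
d=load('wrist');print(d['T'],vision.camera('wrist')['tool_from_camera'],d['K'])
E
```

```text
row [-0.1799, 0.3076, 0.063, 0.5955] rows needed 8.678346954912353 4.765363128491621
[[ 0.40415413  0.87347194  0.27148886  0.16741424]
 [ 0.91469014 -0.38556063 -0.12118144  0.58078389]
 [-0.00117317  0.29730417 -0.9547821   0.38336738]
 [ 0.          0.          0.          1.        ]] [[ 9.99999570e-01  5.74142746e-04  7.28620414e-04 -1.20079092e-03]
 [-7.64860952e-04  9.54750064e-01  2.97408356e-01 -8.20449143e-02]
 [-5.24895538e-04 -2.97408785e-01  9.54750093e-01 -1.61739827e-01]
 [ 0.00000000e+00  0.00000000e+00  0.00000000e+00  1.00000000e+00]] [[362.60923024   0.         327.28389981]
 [  0.         362.60923024 243.18405866]
 [  0.           0.           1.        ]]
```

>>> play_rows(motion=[[-0.18, 0.308, 0.063, 0.5955], [-0.18, 0.308, 0.063, 0.5955], [-0.18, 0.308, 0.063, 0.5955], [-0.18, 0.308, 0.063, 0.5955], [-0.18, 0.308, 0.063, 0.5955], [-0.18, 0.308, 0.063, 0.5955], [-0.18, 0.308, 0.063, 0.5955], [-0.18, 0.308, 0.063, 0.5955]], gripper=0.0)

```text
t: 0.87
ee_pos: [0.4357, 0.2807, 0.1643]
eef_rot: [-180.0, -0.0, 32.0]
contact_force: [0.2, 0.2, 0.4]
finger_gap: 0.503
```

```bash
python3 - <<'E'
from h import *
c=grab('wrist'); save(c['image'],'w1.png'); print(arm.observe()['ee_pos'],arm.observe()['eef_rot'])
E
```

```text
[0.43922443 0.27453312 0.16242708] [1.79710417e+02 1.32777647e-01 3.16613462e+01]
```

View pics/w1.png

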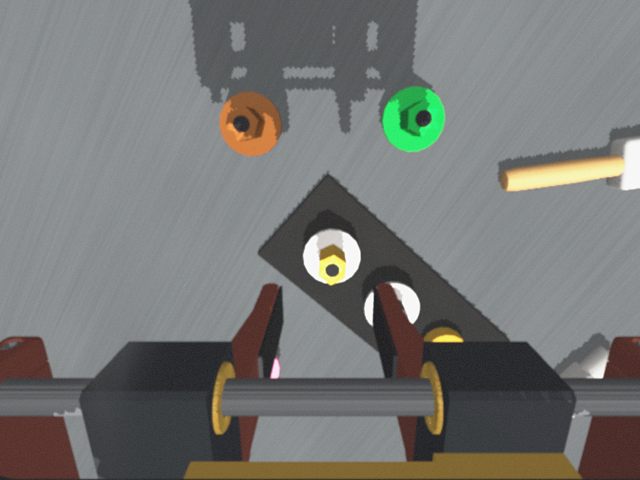

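```bash
python3 - <<'E'
from h import *
d=load('wrist');im=d['image']
save(cv2.resize(im[215:305,280:400],None,fx=6,fy=6,interpolation=cv2.INTER_CUBIC),'w1c.png')
print(d['T'])
print(pt(d,332,264),pt(d,312,255),pt(d,300,215))
E
```

```text
[[ 8.47561215e-01  5.06523301e-01  1.58348135e-01  3.91611139e-01]
 [ 5.30696901e-01 -8.09450586e-01 -2.51297729e-01  3.49036340e-01]
 [ 8.86835490e-04  2.97025073e-01 -9.54869268e-01  3.26007708e-01]
 [ 0.00000000e+00  0.00000000e+00  0.00000000e+00  1.00000000e+00]]
[0.44857144 0.26555074 0.05683147] [0.43598458 0.25334144 0.02453947] [0.4096263  0.27453015 0.00684753]
```

View pics/w1c.png

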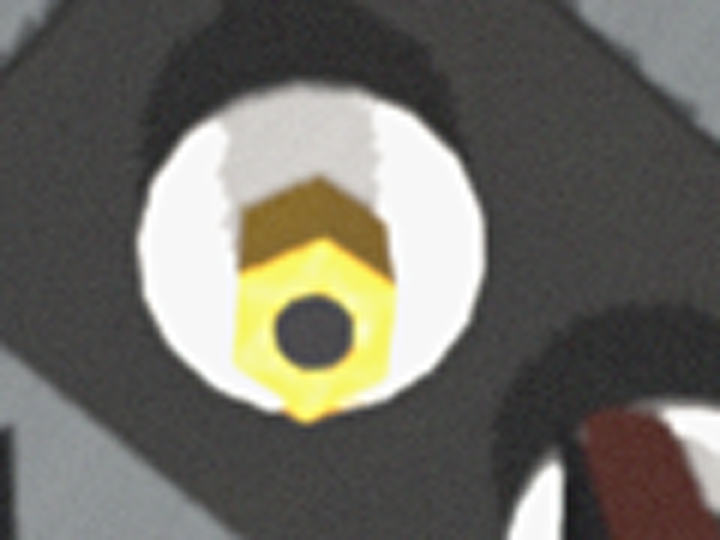

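>>> play_rows(motion=[[0, 0, 0, 0]])

```text
t: 1.0
ee_pos: [0.4364, 0.2792, 0.1634]
eef_rot: [180.0, 0.1, 31.7]
contact_force: [-0.1, 0.2, -0.3]
finger_gap: 0.498
```

```bash
python3 - <<'E'
from h import *
d=load('wrist')
g=lambda u,v,z:pt(d,280+u/6-.42,215+v/6-.42,z)[:2]
H=[(240,270),(322,238),(395,282),(390,372),(308,422),(233,360)]
P=np.array([g(*p,.056) for p in H]);c=P.mean(0);r=P-c
print(c,np.hypot(*r.T)*1e3,np.degrees(np.arctan2(r[:,1],r[:,0]))%60)
F=np.array([g(*p,.025) for p in [(140,240),(487,240),(313,82),(313,415)]]);print(F, F.mean(0))
print(g(314,332,.056))
for i in range(3):
  s=arm.observe();print(s['t'],s['ee_pos'],s['eef_rot'],s['joint_vel'])
E
```

```text
[0.45088997 0.26193745] [12.5280563  12.20294518 12.17830775 12.17661122 14.07982427 12.00528999] [54.05892615 57.75414541  1.68893709 58.14959667 58.61407407 56.96077315]
[[0.42895189 0.24958973]
 [0.4719951  0.27652268]
 [0.43764919 0.28323144]
 [0.46524071 0.23952185]] [0.45095922 0.26221643]
[0.45137598 0.26100111]
1.0 [0.43635312 0.27924274 0.16338718] [1.79964976e+02 1.22931710e-01 3.16572978e+01] [ 4.27285444 -0.28518259 -1.27742658  1.94488459  0.53085214  2.10061624]
1.0 [0.43635312 0.27924274 0.16338718] [1.79964976e+02 1.22931710e-01 3.16572978e+01] [ 4.27285444 -0.28518259 -1.27742658  1.94488459  0.53085214  2.10061624]
1.0 [0.43635312 0.27924274 0.16338718] [1.79964976e+02 1.22931710e-01 3.16572978e+01] [ 4.27285444 -0.28518259 -1.27742658  1.94488459  0.53085214  2.10061624]
```

```bash
python3 - <<'E'
from h import *
plan((.4355,.2822,.165,32),(.4512,.2613,.08,30))
E
```

```text
row [0.0022, 0.026, 0.085, 0.0349] rows needed 2.132580888816986 0.27932960893854747
```

>>> play_rows(motion=[[0.002, 0.026, 0.085, 0.035], [0.002, 0.026, 0.085, 0.035], [0.002, 0.026, 0.085, 0.035], [0.002, 0.026, 0.085, 0.035], [0.002, 0.026, 0.085, 0.035], [0.002, 0.026, 0.085, 0.035]])

```text
t: 1.5
ee_pos: [0.4512, 0.2631, 0.0828]
eef_rot: [-180.0, -0.2, 30.1]
contact_force: [0.1, -0.1, -0.6]
finger_gap: 0.498
```

```bash
python3 - <<'E'
from h import *
s=arm.observe();print(s['ee_pos'],s['eef_rot'],s['joint_vel'])
E
```

```text
[0.45121518 0.26314898 0.08279111] [-179.98850085   -0.24204994   30.07013072] [-0.07482542 -0.427973   -0.32533173 -0.15968251 -0.42472439 -0.14760059]
```

>>> play_rows(motion=[[0, 0, 0, 0]])

```text
t: 1.58
ee_pos: [0.4513, 0.263, 0.0827]
eef_rot: [180.0, -0.3, 30.1]
contact_force: [-0.2, -0.2, -0.3]
finger_gap: 0.5
```

```bash
python3 - <<'E'
from h import *
c=grab('wrist'); save(c['image'],'w2.png'); s=arm.observe();print(s['ee_pos'],s['eef_rot'])
E
```

```text
[0.45129726 0.26276041 0.08236622] [179.99622038  -0.23808247  30.05514501]
```

View pics/w2.png

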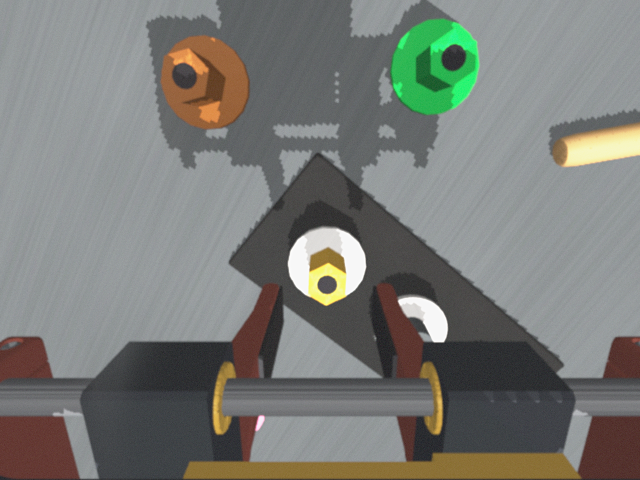

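```bash
python3 - <<'E'
from h import *
d=load('wrist')
p=pt(d,327,285,.056); print(p, pt(d,327,270))
plan((.4513,.263,.0825,30.05),(p[0],p[1],.030,30.05))
save(cv2.resize(d['image'][240:320,280:380],None,fx=6,fy=6,interpolation=cv2.INTER_CUBIC),'w2c.png')
E
```

```text
[0.45157782 0.2607815  0.056     ] [0.44704545 0.26860097 0.05590028]
row [-0.0009, 0.0021, 0.0525, -0.0] rows needed 1.260133987829969 0.0
```

View pics/w2c.png

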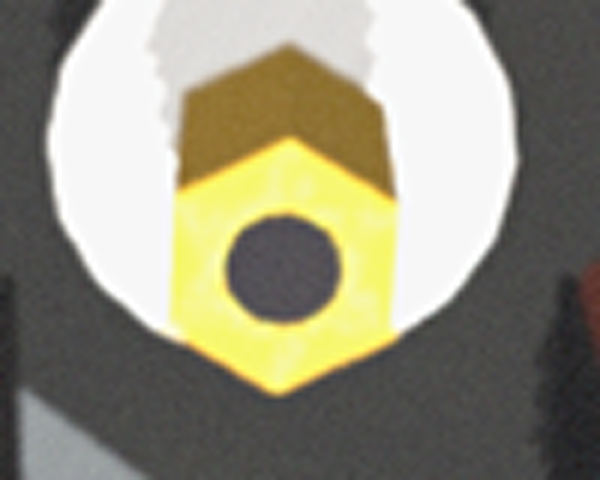

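>>> play_rows(motion=[[0.0, 0.002, 0.018, 0.045], [-0.001, 0.002, 0.035, 0.045], [-0.001, 0.002, 0.045, 0.045], [-0.001, 0.002, 0.053, 0.045], [-0.001, 0.002, 0.053, 0.045], [-0.001, 0.002, 0.053, 0.045]])

```text
t: 2.13
ee_pos: [0.4508, 0.2595, 0.0272]
eef_rot: [-180.0, -0.0, 27.4]
contact_force: [0.4, -0.0, 0.4]
finger_gap: 0.501
```

>>> play_rows(motion=[[0, 0, 0, 0], [0, 0, 0, 0], [0, 0, 0, 0], [0, 0, 0, 0], [0, 0, 0, 0], [0, 0, 0, 0]], gripper=-1, grip_force=25)

```text
t: 2.63
ee_pos: [0.451, 0.2595, 0.0273]
eef_rot: [180.0, -0.1, 27.4]
contact_force: [0.7, 1.1, 2.7]
finger_gap: 0.251
```

>>> play_rows(motion=[[0, 0, -0.01, 0], [0, 0, -0.03, 0], [0, 0, -0.07, 0], [0, 0, -0.11, 0], [0, 0, -0.125, 0], [0, 0, -0.125, 0], [0, 0, -0.125, 0]])

```text
t: 3.22
ee_pos: [0.4508, 0.2593, 0.1522]
eef_rot: [180.0, -0.1, 27.4]
contact_force: [-0.3, -0.1, -2.1]
finger_gap: 0.249
```

```bash
python3 - <<'E'
from h import *
s=arm.observe();print(s['finger_gap'],s['ee_pos'],s['eef_rot'],s['contact_force'])
plan((.451,.26,.1525,27.4),(.570,-.237,.17,-20))
E
```

```text
0.24895480180692137 [0.45082285 0.25934555 0.1522429 ] [ 1.79997704e+02 -7.73411946e-02  2.74173210e+01] [-0.33603589 -0.0935687  -2.08874974]
row [-0.1231, 0.496, -0.0175, 0.8273] rows needed 12.262529606556415 6.620111731843577
```

>>> play_rows(motion=[[-0.08, 0.322, -0.0175, 0.8273], [-0.08, 0.322, -0.0175, 0.8273], [-0.08, 0.322, -0.0175, 0.8273], [-0.08, 0.322, -0.0175, 0.8273], [-0.08, 0.322, -0.0175, 0.8273], [-0.08, 0.322, -0.0175, 0.8273], [-0.08, 0.322, -0.0175, 0.8273], [-0.08, 0.322, -0.0175, 0.8273]])

```text
t: 3.88
ee_pos: [0.5266, -0.0654, 0.1659]
eef_rot: [179.9, 0.3, -20.2]
contact_force: [1.5, 0.6, -1.3]
finger_gap: 0.249
```

```bash
python3 - <<'E'
from h import *
a=np.radians(27.4)
p=np.array([.451,.26])+(-.08)*np.array([np.cos(a),np.sin(a)])+.322*np.array([np.sin(a),-np.cos(a)])
print(p)
plan((p[0],p[1],.17,-20),(.570,-.237,.17,-20))
E
```

```text
[ 0.5281591  -0.06269254]
row [0.0989, 0.1495, 0.0, -0.0] rows needed 4.298774541623334 0.0
```

>>> play_rows(motion=[[0.1, 0.15, 0, 0], [0.1, 0.15, 0, 0], [0.1, 0.15, 0, 0], [0.1, 0.15, 0, 0], [0.1, 0.15, 0, 0], [0.1, 0.15, 0, 0], [0.1, 0.15, 0, 0]])

```text
t: 4.47
ee_pos: [0.5695, -0.2383, 0.1661]
eef_rot: [-179.9, 0.3, -20.1]
contact_force: [0.0, -0.5, -1.6]
finger_gap: 0.25
```

```bash
python3 - <<'E'
from h import *
c=grab('wrist'); save(c['image'],'w3.png'); s=arm.observe();print(s['ee_pos'],s['eef_rot'],s['contact_force'])
E
```

```text
[ 0.5698151  -0.23739963  0.16691898] [-179.93603336    0.22873774  -19.97678799] [-0.26954631 -0.66535235 -1.53603702]
```

View pics/w3.png

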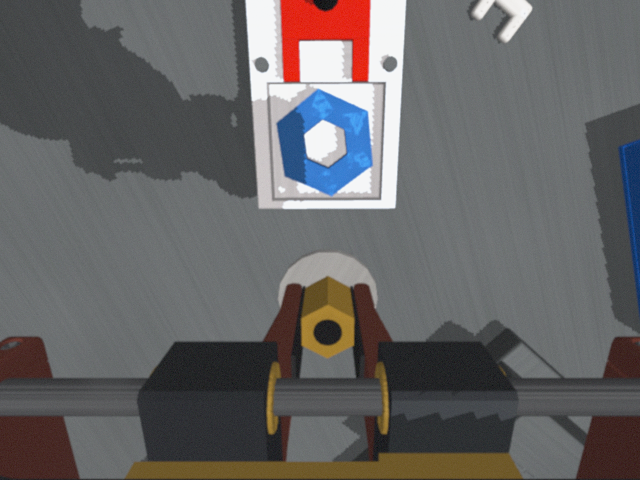

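```bash
python3 - <<'E'
from h import *
d=load('wrist');im=d['image']
save(cv2.resize(im[70:215,235:415],None,fx=4.4,fy=4,interpolation=cv2.INTER_CUBIC)[:, :],'w3c.png')
save(cv2.resize(im[240:370,260:400],None,fx=4,fy=4,interpolation=cv2.INTER_CUBIC),'w3d.png')
E
```

```text
(no output)
```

View pics/w3c.png

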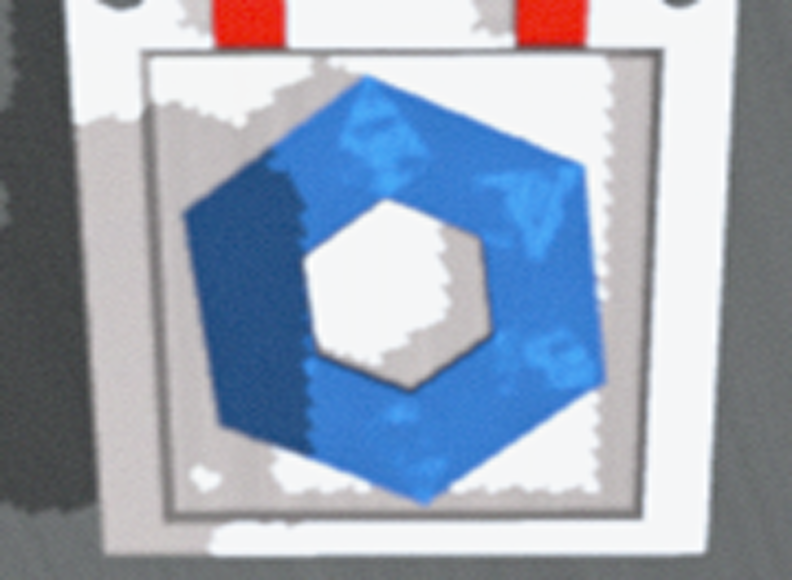

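View pics/w3d.png

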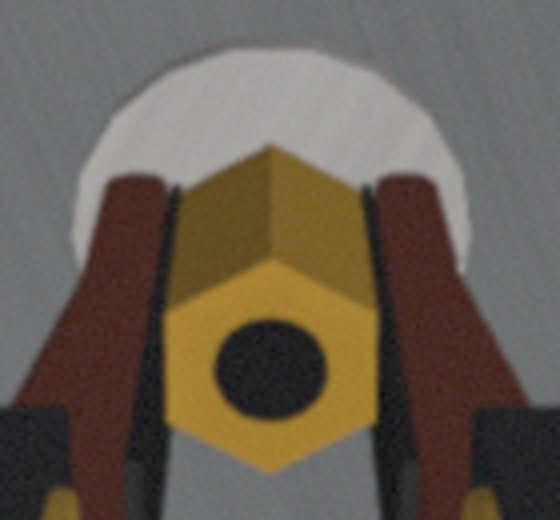

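```bash
python3 - <<'E'
from h import *
d=load('wrist')
g=lambda u,v,z=.04:pt(d,235+u/4.4-.4,70+v/4-.4,z)[:2]
def hexfit(V,n):
    P=np.array([g(*p) for p in V]);c=P.mean(0);r=P-c
    a=np.degrees(np.arctan2(r[:,1],r[:,0]))
    # phase of 6-fold
    ph=np.degrees(np.angle(np.mean(np.exp(6j*np.radians(a)))))/6
    print(n,c,'r',np.round(np.hypot(*r.T)*1e3,1),'phase',ph, a%60)
    return c,ph
co,po=hexfit([(368,75),(583,165),(605,382),(428,503),(220,425),(184,213)],'outer')
ci,pi=hexfit([(387,198),(480,238),(492,332),(410,390),(318,350),(303,258)],'pocket')
A,B=g(105,553),g(707,553); print('edge',A,B,np.linalg.norm(A-B))
x=(B-A)/np.linalg.norm(B-A)
if x[0]<0:x=-x
print('yaw x',np.degrees(np.arctan2(x[1],x[0])))
y=np.array([-x[1],x[0]]);m=(A+B)/2; org=m+.05*y; print('org',org)
for c,p in((co,po),(ci,pi)): print('nest in jig',(c-org)@np.array([x,y]).T*1e3)
# recess
S=[g(*p) for p in [(143,50),(663,50),(640,517),(168,520)]]
print('recess',S,np.mean(S,0)); print([np.linalg.norm(S[i]-S[i-1]) for i in range(4)])
# rail edges
print('L/R edges', g(65,0),g(740,0), np.linalg.norm(g(65,0)-g(740,0)))
yl=g(65,0)-A; yr=g(740,0)-B; print([np.degrees(np.arctan2(v[1],v[0]))-90 for v in (yl,yr)])
for u,v in [(120,540),(690,540),(230,300),(530,420),(90,300),(720,300)]: print(pt(d,235+u/4.4,70+v/4))
# bushing in tool
T=d['T'];s=arm.observe()
h=lambda u,v:(260+u/4-.4,240+v/4-.4)
K=d['K'];tc=np.array(vision.camera('wrist')['tool_from_camera'])
def tool(u,v,z):
    r=tc[:3,:3]@np.array([(u-K[0,2])/K[0,0],(v-K[1,2])/K[1,1],1]);return tc[:3,3]+r*(z-tc[2,3])/r[2]
V=[(271,258),(377,307),(377,423),(270,472),(166,423),(166,308)]
for z in(-.0285,-.026,-.031):
  P=np.array([tool(*h(*p),z) for p in V]);c=P.mean(0);print(z,c,np.hypot(*(P-c)[:,:2].T)*1e3)
u,v=h(270,300);print('z head',tc[:3,:]@np.r_[np.array([(u-K[0,2])/K[0,0],(v-K[1,2])/K[1,1],1])*d['z'][int(v),int(u)],1])
print(tool(*h(73,240),.0022),tool(*h(470,240),.0022))
E
```

```text
outer [ 0.591553   -0.17090697] r [39.9 39.6 39.8 39.8 39.9 39.8] phase 17.16619039075796 [17.07899908 17.38108728 16.76751866 17.75102336 17.01175892 17.00700759]
pocket [ 0.59181302 -0.170378  ] r [17.7 17.5 17.8 18.  17.5 17.8] phase 16.649426423687434 [16.14510343 16.58148403 17.36355196 16.50611477 15.83772568 17.46301058]
edge [ 0.5239663  -0.19908935] [ 0.62771097 -0.23677332] 0.11037679896695367
yaw x -19.96292954517029
org [ 0.59290924 -0.17093565]
nest in jig [-1.28453639 -0.4360832 ]
nest in jig [-1.22073108  0.14987668]
recess [array([ 0.56681753, -0.11525394]), array([ 0.64793885, -0.14486127]), array([ 0.61839282, -0.22560313]), array([ 0.53742259, -0.19682598])] [ 0.59264295 -0.17063608]
[np.float64(0.08670674982104024), np.float64(0.08635544168682181), np.float64(0.0859779934518604), np.float64(0.08593196888678072)]
L/R edges [ 0.5579802  -0.10315553] [ 0.6622994  -0.14124571] 0.1110556490630206
[np.float64(-19.522264803862598), np.float64(-19.904203344273483)]
[ 0.52788377 -0.19793604  0.04044988]
[ 0.6257911  -0.23364081  0.03979823]
[ 0.56412078 -0.16154599  0.04003421]
[ 0.60594808 -0.20095536  0.04026852]
[ 0.54138518 -0.1532245   0.04115719]
[ 0.65097733 -0.19472511 -0.00108067]
-0.0285 [-6.07822088e-05 -9.71674237e-04 -2.85000000e-02] [12.47616504 12.87693543 13.03515252 12.73234791 12.9682765  12.76258135]
-0.026 [-5.74630872e-05  5.24245802e-04 -2.60000000e-02] [12.71025347 13.11854346 13.27972916 12.97124306 13.21159834 13.00204377]
-0.031 [-6.41013304e-05 -2.46759428e-03 -3.10000000e-02] [12.2420766  12.6353274  12.79057589 12.49345275 12.72495465 12.52311893]
z head [-0.00018677 -0.00922199 -0.02947631]
[-0.02467584 -0.00041278  0.0022    ] [ 0.02469346 -0.00043774  0.0022    ]
```

```bash
python3 - <<'E'
from h import *
s=arm.observe();print(s['t'],s['ee_pos'],s['eef_rot'],s['contact_force'])
plan((.570,-.2374,.1675,-20),(.5915,-.1713,.078,-13))
E
```

```text
4.5667 [ 0.57009255 -0.23693415  0.16775497] [-1.79948893e+02  1.51269693e-01 -1.99177923e+01] [ 1.06103112  1.00881507 -0.78638523]
row [-0.0024, -0.0695, 0.0895, -0.1222] rows needed 2.71753642603634 0.9776536312849162
```

>>> play_rows(motion=[[-0.002, -0.0345, 0.02, -0.06], [-0.0024, -0.0695, 0.04, -0.122], [-0.0024, -0.0695, 0.07, -0.122], [-0.0024, -0.0695, 0.09, -0.122], [-0.0024, -0.0695, 0.09, -0.122], [-0.0024, -0.0695, 0.09, -0.122], [-0.0024, -0.0695, 0.09, -0.122], [-0.0024, -0.0695, 0.09, -0.122]])

```text
t: 5.23
ee_pos: [0.5931, -0.1726, 0.0819]
eef_rot: [180.0, -0.2, -13.0]
contact_force: [-0.1, 0.3, -0.9]
finger_gap: 0.245
```

```bash
cat > ob.py <<'E'
from h import *
s=arm.observe();print(np.round(s['t'],2),np.round(s['ee_pos'],4),np.round(s['eef_rot'],2),np.round(s['contact_force'],2),np.round(s['ft_torque'],3))
E
python3 ob.py
```

```text
5.23 [ 0.5931 -0.1726  0.0819] [179.98  -0.23 -12.99] [-0.08  0.27 -0.86] [-0.074  0.116 -0.034]
```

```bash
python3 - <<'E'
from h import *
for i in range(3):
    c=grab('wrist'); s=arm.observe(); print(np.round(s['ee_pos'],4),np.round(s['contact_force'],2),np.round(s['joint_vel'],1))
save(c['image'],'w4.png')
E
```

```text
[ 0.5931 -0.1728  0.0818] [-0.11 -0.38 -1.36] [-0.3  0.3  0.1 -0.1 -0.1 -0.1]
[ 0.5929 -0.1729  0.0815] [ 0.63 -0.64 -1.25] [-0.3  0.4  0.5  0.  -0.2  0.1]
[ 0.5928 -0.1729  0.0811] [ 0.22 -0.24 -1.41] [-0.1  0.3  0.5 -0.  -0.2 -0.1]
```

View pics/w4.png

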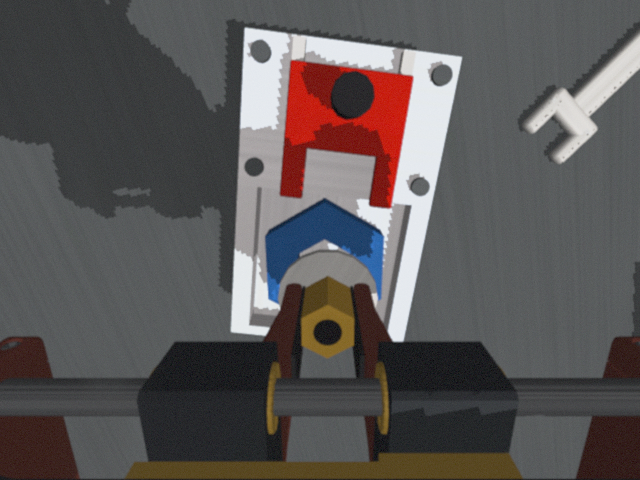

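```bash
python3 - <<'E'
from h import *
d=load('wrist');im=d['image']
save(cv2.resize(im[185:345,250:400],None,fx=4,fy=4,interpolation=cv2.INTER_CUBIC)[:, :],'w4c.png')
E
```

```text
(no output)
```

View pics/w4c.png

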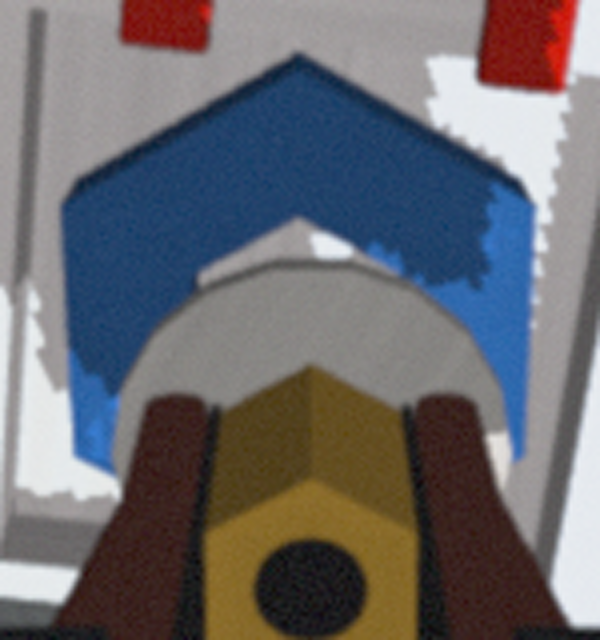

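```bash
python3 - <<'E'
from h import *
d=load('wrist');c=vision.camera('wrist');tc=np.array(c['tool_from_camera']);K=d['K']
def tool(u,v,z):
    u=250+u/4-.4;v=185+v/4-.4
    r=tc[:3,:3]@np.array([(u-K[0,2])/K[0,0],(v-K[1,2])/K[1,1],1]);return (tc[:3,3]+r*(z-tc[2,3])/r[2])[:2]*1e3
u,v=300,150
print(tc[:3,:]@np.r_[np.array([(250+u/4-K[0,2])/K[0,0],(185+v/4-K[1,2])/K[1,1],1])*d['z'][int(185+v/4),int(250+u/4)],1])
for z in (.038,.040,.042):
    V=dict(top=(298,58),rt=(532,205),lt=(63,208),lb=(77,455),rb=(522,458),pk=(298,217))
    print(z,{k:np.round(tool(*p,z),1) for k,p in V.items()})
print('head',tool(311,587,-.0295),tool(311,587,-.0285), 'flange top edge',tool(311,262,.0015+.0205-.019))
E
```

```text
[-0.00154329 -0.02997596  0.04208731]
0.038 {'top': array([ -2. , -44.4]), 'rt': array([ 31.5, -23.1]), 'lt': array([-35.7, -22.7]), 'lb': array([-35.6,  16.3]), 'rb': array([31.8, 16.7]), 'pk': array([ -2. , -21.3])}
0.04 {'top': array([ -2., -44.]), 'rt': array([ 31.8, -22.6]), 'lt': array([-36.1, -22.1]), 'lb': array([-35.9,  17.2]), 'rb': array([32.1, 17.7]), 'pk': array([ -2.1, -20.7])}
0.042 {'top': array([ -2. , -43.6]), 'rt': array([ 32.1, -22. ]), 'lt': array([-36.4, -21.5]), 'lb': array([-36.3,  18.2]), 'rb': array([32.5, 18.7]), 'pk': array([ -2.1, -20.1])}
head [-0.21576477 -1.54557556] [-0.2145088  -0.94673611] flange top edge [ -0.21096899 -26.12148715]
```

>>> play_rows(motion=[[-0.001, -0.0006, 0.006, 0], [-0.0018, -0.0011, 0.012, 0], [-0.0018, -0.0011, 0.017, 0], [-0.0018, -0.0011, 0.017, 0], [-0.0018, -0.0011, 0.017, 0], [-0.0018, -0.0011, 0.017, 0], [-0.0018, -0.0011, 0.017, 0], [-0.0018, -0.0011, 0.017, 0]])

```text
t: 6.1
ee_pos: [0.5908, -0.171, 0.0625]
eef_rot: [180.0, -0.0, -13.0]
contact_force: [0.2, 0.1, -0.5]
finger_gap: 0.246
```

```bash
python3 ob.py
```

```text
6.1 [ 0.5908 -0.171   0.0625] [ 1.7999e+02 -3.0000e-02 -1.2990e+01] [ 0.21  0.13 -0.49] [-0.085  0.119 -0.022]
```

>>> play_rows(motion=[[0.0005, 0, 0.001, 0], [0.0005, 0, 0.002, 0], [0.0005, 0, 0.003, 0], [0.0005, 0, 0.003, 0]])

```text
t: 6.43
ee_pos: [0.5909, -0.171, 0.0588]
eef_rot: [-180.0, 0.0, -13.0]
contact_force: [0.3, -0.9, -1.4]
finger_gap: 0.247
```

```bash
python3 ob.py
```

```text
6.43 [ 0.5909 -0.171   0.0588] [-1.8e+02  3.0e-02 -1.3e+01] [ 0.29 -0.9  -1.44] [-0.019  0.071  0.015]
```

>>> play_rows(motion=[[0.0003, 0, 0.001, 0], [0.0003, 0, 0.002, 0], [0.0003, 0, 0.003, 0], [0.0003, 0, 0.003, 0], [0.0003, 0, 0.003, 0]])

```text
t: 6.85
ee_pos: [0.5913, -0.1711, 0.056]
eef_rot: [-180.0, 0.0, -13.0]
contact_force: [0.2, -0.2, -0.8]
finger_gap: 0.249
```

```bash
python3 ob.py
```

```text
6.85 [ 0.5913 -0.1711  0.056 ] [-1.800e+02  1.000e-02 -1.299e+01] [ 0.23 -0.25 -0.78] [-0.076  0.135  0.026]
```

>>> play_rows(motion=[[0, 0, 0.0005, 0], [0, 0, 0.001, 0], [0, 0, 0.0015, 0], [0, 0, 0.0015, 0], [0, 0, 0.0015, 0]])

```text
t: 7.27
ee_pos: [0.5913, -0.1711, 0.0546]
eef_rot: [180.0, 0.0, -13.0]
contact_force: [0.1, 0.0, -1.8]
finger_gap: 0.248
```

```bash
python3 ob.py
```

```text
7.27 [ 0.5913 -0.1711  0.0546] [ 1.800e+02  1.000e-02 -1.299e+01] [ 0.07  0.02 -1.83] [-0.001  0.049 -0.002]
```

>>> play_rows(motion=[[0, 0, 0.001, 0], [0, 0, 0.002, 0], [0, 0, 0.003, 0], [0, 0, 0.003, 0], [0, 0, 0.003, 0]])

```text
t: 7.68
ee_pos: [0.5913, -0.1711, 0.0515]
eef_rot: [-180.0, 0.0, -13.0]
contact_force: [-0.4, -0.1, -1.5]
finger_gap: 0.251
```

```bash
python3 ob.py
```

```text
7.68 [ 0.5913 -0.1711  0.0515] [-1.8e+02  2.0e-02 -1.3e+01] [-0.45 -0.07 -1.45] [-0.012  0.033 -0.009]
```

>>> play_rows(motion=[[0, 0, 0.001, 0], [0, 0, 0.002, 0], [0, 0, 0.003, 0], [0, 0, 0.0035, 0], [0, 0, 0.0035, 0]])

```text
t: 8.1
ee_pos: [0.5912, -0.1711, 0.0479]
eef_rot: [-180.0, 0.0, -13.0]
contact_force: [-0.3, -0.5, -0.5]
finger_gap: 0.25
```

```bash
python3 ob.py
```

```text
8.1 [ 0.5912 -0.1711  0.0479] [-1.8e+02  2.0e-02 -1.3e+01] [-0.29 -0.47 -0.45] [-0.074  0.079  0.005]
```

>>> play_rows(motion=[[0, 0, 0.0005, 0], [0, 0, 0.001, 0], [0, 0, 0.0015, 0], [0, 0, 0.0015, 0]])

```text
t: 8.43
ee_pos: [0.5914, -0.1712, 0.0472]
eef_rot: [180.0, -0.0, -13.0]
contact_force: [-1.0, 0.1, 2.0]
finger_gap: 0.25
```

```bash
python3 ob.py
```

```text
8.43 [ 0.5914 -0.1712  0.0472] [ 1.8e+02 -2.0e-02 -1.3e+01] [-1.05  0.07  2.  ] [-0.002  0.421  0.017]
```

>>> play_rows(motion=[[0, 0, 0.0003, 0], [0, 0, 0.0005, 0], [0, 0, 0.0005, 0], [0, 0, 0.0005, 0]])

```text
t: 8.77
ee_pos: [0.5914, -0.1712, 0.0472]
eef_rot: [180.0, -0.0, -13.0]
contact_force: [-2.8, 1.3, 5.7]
finger_gap: 0.246
```

```bash
python3 - <<'E'
from h import *
import ob
c=grab('wrist'); save(c['image'],'w5.png')
c=grab('side'); save(cv2.resize(c['image'][140:240,210:350],None,fx=5,fy=5,interpolation=cv2.INTER_CUBIC),'s5.png')
E
```

```text
8.77 [ 0.5914 -0.1712  0.0472] [ 1.7999e+02 -3.0000e-02 -1.2990e+01] [-2.85  1.27  5.68] [ 0.093  0.694 -0.026]
```

View pics/w5.png

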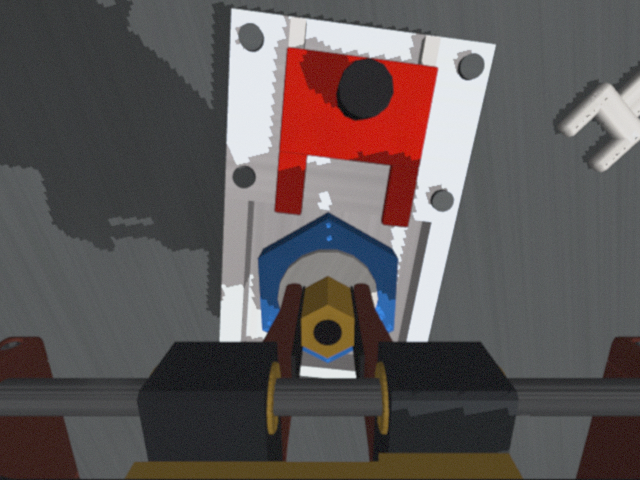

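View pics/s5.png

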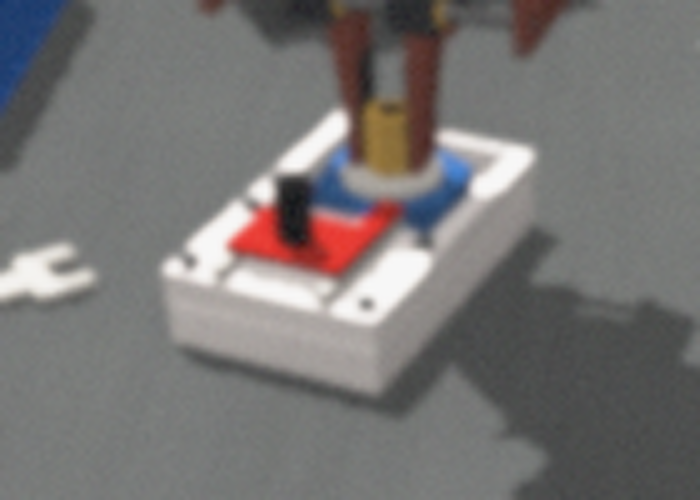

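```bash
python3 - <<'E'
from h import *
d=load('wrist')
for u,v in [(328,235),(328,260),(310,265),(345,265),(327,300),(240,110),(327,318)]: print(u,v,np.round(pt(d,u,v),4))
E
```

```text
328 235 [ 0.5988 -0.1396  0.0401]
328 260 [ 0.5964 -0.1503  0.0453]
310 265 [ 0.5873 -0.151   0.0447]
345 265 [ 0.6037 -0.1551  0.044 ]
327 300 [ 0.594  -0.1584  0.0711]
240 110 [ 0.574  -0.0755  0.04  ]
327 318 [ 0.5927 -0.1638  0.0762]
```

>>> play_rows(motion=[[0, 0, -0.0008, 0], [0, 0, -0.0008, 0], [0, 0, -0.0008, 0], [0, 0, -0.0008, 0], [0, 0, -0.0008, 0]], gripper=0.0)

```text
t: 9.28
ee_pos: [0.5913, -0.1711, 0.0467]
eef_rot: [-180.0, 0.0, -13.0]
contact_force: [0.2, 0.3, 0.1]
finger_gap: 0.497
```

>>> play_rows(motion=[[0, 0, -0.015, 0], [0, 0, -0.04, 0], [0, 0, -0.07, 0], [0, 0, -0.08, 0], [0, 0, -0.08, 0], [0, 0, -0.08, 0]])

```text
t: 9.78
ee_pos: [0.5915, -0.1712, 0.1267]
eef_rot: [180.0, -0.0, -13.0]
contact_force: [-1.0, 0.4, -0.6]
finger_gap: 0.497
```

```bash
python3 - <<'E'
from h import *
import ob
c=grab('wrist'); save(c['image'],'w6.png')
E
```

```text
9.78 [ 0.5915 -0.1712  0.1267] [ 1.7999e+02 -4.0000e-02 -1.3000e+01] [-0.97  0.4  -0.61] [-0.098  0.097 -0.004]
```

View pics/w6.png

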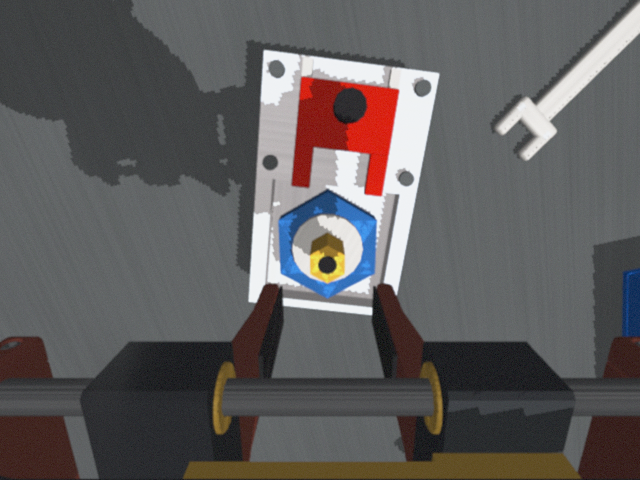

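```bash
python3 - <<'E'
from h import *
d=load('wrist')
for u,v in [(300,250),(355,250),(327,285),(318,272),(327,208),(290,262),(340,223)]: print(u,v,np.round(pt(d,u,v),4))
k=pt(d,350,105,.0855); print('knob',k,pt(d,350,105))
org=np.array([.5928,-.1709]);a=np.radians(-20);x=np.array([np.cos(a),np.sin(a)]);y=np.array([-x[1],x[0]])
print((k[:2]-org)@x,(k[:2]-org)@y)
print('head',pt(d,327,265,.076))
plan((.5915,-.1712,.127,-13),(k[0],k[1],.127,-20))
E
```

```text
300 250 [ 0.5726 -0.167   0.0444]
355 250 [ 0.6106 -0.1756  0.0446]
327 285 [ 0.5846 -0.1999  0.0388]
318 272 [ 0.5848 -0.1738  0.0764]
327 208 [ 0.5978 -0.1427  0.04  ]
290 262 [ 0.5625 -0.1757  0.0397]
340 223 [ 0.6044 -0.154   0.0448]
knob [ 0.623952   -0.08269403  0.0855    ] [ 0.62403091 -0.08264191  0.08441355]
-0.0008949107526379995 0.09354111579613598
head [ 0.59133628 -0.17066795  0.076     ]
row [0.0117, -0.0935, 0.0, 0.1222] rows needed 2.2606214892775234 0.9776536312849162
```

>>> play_rows(motion=[[0.006, -0.04, 0, 0.06], [0.0117, -0.08, 0, 0.122], [0.0117, -0.0935, 0, 0.122], [0.0117, -0.0935, 0.02, 0.122], [0.0117, -0.0935, 0.03, 0.122], [0.0117, -0.0935, 0.03, 0.122], [0.0117, -0.0935, 0.03, 0.122]])

```text
t: 10.42
ee_pos: [0.6224, -0.0831, 0.0945]
eef_rot: [179.9, 0.3, -20.0]
contact_force: [-0.9, -0.2, 0.9]
finger_gap: 0.501
```

```bash
python3 - <<'E'
from h import *
import ob
c=grab('wrist'); save(c['image'],'w7.png')
E
```

```text
10.42 [ 0.6224 -0.0831  0.0945] [179.94   0.25 -20.  ] [-0.9  -0.16  0.89] [-0.074  0.099 -0.015]
```

View pics/w7.png

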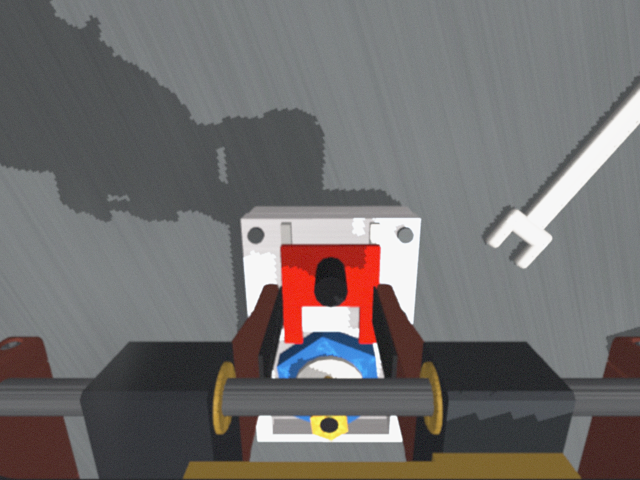

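>>> play_rows(motion=[[0.001, -0.0005, 0.015, 0], [0.001, -0.0005, 0.028, 0], [0.001, -0.0005, 0.033, 0], [0.001, -0.0005, 0.033, 0], [0.001, -0.0005, 0.033, 0]])

```text
t: 10.88
ee_pos: [0.6245, -0.0828, 0.0637]
eef_rot: [180.0, 0.1, -20.0]
contact_force: [0.5, 0.2, 1.1]
finger_gap: 0.499
```

>>> play_rows(motion=[[0, 0, 0, 0], [0, 0, 0, 0], [0, 0, 0, 0], [0, 0, 0, 0], [0, 0, 0, 0], [0, 0, 0, 0]], gripper=-1, grip_force=15)

```text
t: 11.38
ee_pos: [0.6244, -0.0823, 0.0645]
eef_rot: [-180.0, 0.1, -20.0]
contact_force: [-3.4, 1.0, 3.6]
finger_gap: 0.2
```

```bash
python3 ob.py
```

```text
11.38 [ 0.6244 -0.0823  0.0645] [-1.800e+02  6.000e-02 -1.997e+01] [-3.43  0.98  3.64] [0.168 0.834 0.045]
```

>>> play_rows(motion=[[0, 0.004, 0, 0], [0, 0.009, 0, 0], [0, 0.015, 0, 0], [0, 0.021, 0, 0], [0, 0.027, 0, 0], [0, 0.033, 0, 0], [0, 0.038, 0, 0], [0, 0.041, 0, 0]])

```text
t: 12.05
ee_pos: [0.6104, -0.1211, 0.0645]
eef_rot: [-180.0, 0.0, -20.0]
contact_force: [-3.8, 3.3, 5.3]
finger_gap: 0.198
```

>>> play_rows(motion=[[0, 0.002, 0, 0], [0, 0.004, 0, 0], [0, 0.0055, 0, 0], [0, 0.0065, 0, 0], [0, 0.0065, 0, 0]])

```text
t: 12.47
ee_pos: [0.6083, -0.1271, 0.0645]
eef_rot: [-180.0, 0.0, -20.0]
contact_force: [-4.5, 1.8, 4.2]
finger_gap: 0.197
```

```bash
python3 - <<'E'
from h import *
import ob
s=arm.observe();p=s['ee_pos'][:2]
org=np.array([.5928,-.1709]);a=np.radians(-20);x=np.array([np.cos(a),np.sin(a)]);y=np.array([-x[1],x[0]])
print((p-org)@x,(p-org)@y)
E
```

```text
12.47 [ 0.6083 -0.1271  0.0645] [-1.7998e+02  3.0000e-02 -1.9980e+01] [-4.46  1.83  4.19] [0.351 0.941 0.055]
-0.00041115558169523497 0.04643574988550189
```

>>> play_rows(motion=[[0, 0.0007, 0, 0], [0, 0.0014, 0, 0], [0, 0.002, 0, 0], [0, 0.002, 0, 0]])

```text
t: 12.8
ee_pos: [0.6079, -0.128, 0.0645]
eef_rot: [-179.9, 0.0, -19.9]
contact_force: [-4.3, 4.8, 4.3]
finger_gap: 0.201
```

```bash
python3 ob.py
```

```text
12.8 [ 0.6079 -0.128   0.0645] [-1.7989e+02  3.0000e-02 -1.9940e+01] [-4.34  4.81  4.3 ] [0.801 0.732 0.029]
```

>>> play_rows(motion=[[0, -0.0005, 0, 0], [0, -0.0005, 0, 0], [0, -0.0005, 0, 0], [0, -0.0005, 0, 0], [0, -0.0005, 0, 0]], gripper=0.0)

```text
t: 13.22
ee_pos: [0.6082, -0.1289, 0.0637]
eef_rot: [180.0, -0.0, -20.0]
contact_force: [-0.2, -0.8, 0.2]
finger_gap: 0.493
```

>>> play_rows(motion=[[0, 0, -0.015, 0], [0, 0, -0.04, 0], [0, 0.03, -0.07, 0], [0, 0.06, -0.09, 0], [0, 0.06, -0.09, 0], [0, 0.06, -0.09, 0]])

```text
t: 13.72
ee_pos: [0.5881, -0.1866, 0.1559]
eef_rot: [180.0, -0.2, -20.1]
contact_force: [-0.7, -0.1, -0.6]
finger_gap: 0.5
```

```bash
python3 - <<'E'
from h import *
import ob
c=grab('wrist'); save(c['image'],'w8.png')
c=grab('top'); save(c['image'],'t8.png')
E
```

```text
13.72 [ 0.5881 -0.1866  0.1559] [180.    -0.22 -20.14] [-0.7  -0.07 -0.62] [-0.026  0.067 -0.028]
```

View pics/w8.png

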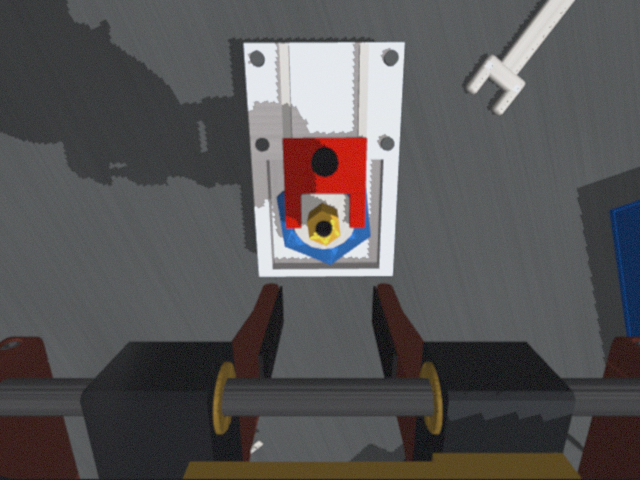

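View pics/t8.png

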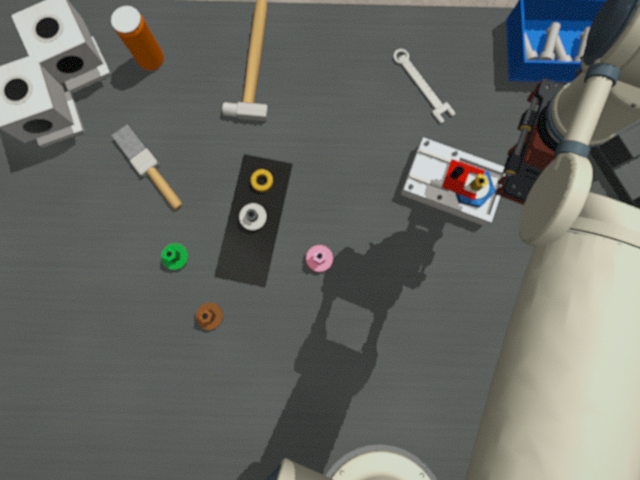

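```bash
python3 - <<'E'
from h import *
d=load('wrist')
k=pt(d,325,162,.0855); print('knob',k,pt(d,325,162))
org=np.array([.5928,-.1709]);a=np.radians(-20);x=np.array([np.cos(a),np.sin(a)]);y=np.array([-x[1],x[0]])
print((k[:2]-org)@x,(k[:2]-org)@y)
for u,v in [(327,235),(313,232),(345,238),(310,222),(295,200),(317,225)]: print(pt(d,u,v))
E
```

```text
knob [ 0.60819675 -0.12804576  0.0855    ] [ 0.60819107 -0.12806027  0.0853076 ]
-0.0001888009168756964 0.04553580920789249
[ 0.59210628 -0.17574951  0.07588633]
[ 0.58370731 -0.17049044  0.07547033]
[ 0.60151674 -0.19163798  0.04366053]
[ 0.58418363 -0.16331654  0.07456472]
[ 0.57715974 -0.14848025  0.05396366]
[ 0.58827858 -0.1663187   0.07739277]
```

```bash
python3 -c "
from workcell import arm
print(arm.sign_off())"
```

```text
the job is handed in; nothing more can be done
None
```

The bushing is home in the hex pocket, and the red keeper is slid over its flange to the stop. I let go, backed the arm off and handed the job in at about 14 s.

- **Finding the nest:** The wrist camera showed the nest about 7° turned and about 1.2 mm off in the jig's x. I lined the bushing up to that, and it went in on the first try, so no searching by feel was needed.
- **Seating:** Contact stayed light (about 7 N reading) and came only at the end of the descent. The depth image then showed the flange top at 45 mm and the head top at about 76 mm, which are the home heights.
- **Keeper:** I moved it by its knob until the force began to rise at the stop. The last wrist picture puts the knob at jig y of about 45.5 mm, so the keeper's travel is about 49.5 mm of 50. The bushing's head top was still at about 76 mm.
- **Mat:** The round bushing and the brass ring look unmoved in the last top view, which I compared by eye only. The gripper was clear of everything, and the wrist force reading was near zero.

No check failed. Commanded and measured arm positions differed by 1–4 mm, so I placed the bushing by the measured position and the camera.

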